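# Pack the torch into the kit box and sweep the check bar over it

## Robot

A 6-joint arm with a two-finger parallel gripper is mounted at the origin on a cart in front of the work surface, level with it; the furniture and walls round the work are solid. World frame = base frame: x ahead of the robot, y to its left, z up, the work surface at z = 0. Lengths are in m, angles in rad, forces in N, time in s.
With the tool pointing down it reaches from about 0.225 to 0.875 m from the base axis. Payload 3.4 kg.
Tool frame: the origin (TCP) lies at the very end of the fingers, on their centre line; the grasp point (between the pads) lies 19 mm behind it; z points along the fingers, y is the line along which they close (so a half turn about z gives the same grasp; the last joint's range is limited). The gripper opens to 85 mm and grips with 20 to 120 N. Pads are 22 mm wide; open, the fingers measure 114 mm over their backs; the gripper's body (76 mm by 85 mm) begins 54 mm behind the grasp point. The pads swing forward as they close: fully open they stand 13 mm farther back than shut.
Start: joints at [1.116, 0.276, 1.505, -0, 1.361, -0.121], TCP at [0.188, 0.543, 0.231] pointing down, gripper open.
Joint ranges: [-2.89, 2.89], [-0.75, 2.08], [0.22, 2.7], [-1.18, 4.32], [0.11, 2.71], [-2.7, 2.7]. Speed limits (rad/s): [2.57, 2.57, 3.14, 3.14, 3.14, 3.14].

## Interface

Orientations are given as a unit quaternion [w, x, y, z].
In Python, from rig import get_state, optics, sign_off gives the robot as it stands.
- The arm moves only by the tool send_rows, never from a script. Its argument "increments" is a list of rows, each an object with "gripper": the gripper's target within -1 to 1 (shut at 1, half-way at 0, fully open at -1); "linear": the shift along the world's x, y, z in m, a list of three; "delta_rot": the turn, a rotation vector about the world's x, y, z in rad, a list of three. In form: [{"gripper": gripper, "linear": [dx, dy, dz], "delta_rot": [rx, ry, rz]}, ...]. A call has 1 to 8 rows; each row is the pose to reach, as a shift and turn from the pose commanded when the call began; what a row does not reach only later rows make up. A row lasts 1/10 s, in which the tool goes at most 50 mm and 8.59 degrees, less where a joint would pass 70% of its speed; a pose out of reach is approached as far as the arm can. A call with a gripper value outside its range is refused whole. The fingers move at their own pace and stop on an object; "newtons" is the grip in N (left out, the last holds). Time passes only in rows, so rows that repeat a pose let the fingers close. It gives the time, the measured TCP pose, the force, the opening and the grip force at its end, in the units of the state.
- get_state(): the state, without advancing time (a new reading comes with each control period).
- optics.get_image(name): name is "side" or "top" or "wrist"; returns a dict with "pixels" (400x640x3 uint8, blue, green, red), "K" (3x3 intrinsics, pixels), "k1" (the pictures are not rectified: a ray, as slopes to the right and down, at radius r is drawn at 1 + k1 r^2 times it, then the intrinsics apply), "rvec" (rotation vector, rad) and "tvec" (3), from world to camera coordinates, as OpenCV has them; the wrist camera has in their place "T_tool_cam" (4x4, takes a point from camera to tool coordinates, whose origin is the TCP and whose axes are the flange's). Camera axes: x right, y down, z forward; pixel columns grow to the right and rows downward; lengths in m; the calibration is good to about 2 mm. A picture is of the moment at which its call begins: read the wrist's pose just before it. There is no depth.
- sign_off(): hands the job in; it is judged then, once.
The state is a dict: "clock": time; "qpos": joint angles; "qd": joint speeds; "effort": joint torques, N m; "position": TCP position; "ee_rot": TCP orientation; "contact_force": force on the tool from outside, world axes, zero at the start; "moment": the same for the moment, N m; "width": finger opening in m; "gripper_force": force on a finger pad.
Only numpy, scipy, OpenCV 4.12 (cv2) and the standard library are available. Lean on these libraries where they do the work, as an engineer would, in place of code of your own. Each camera call takes 0.05 s, during which the arm holds its last target. There are 200 camera calls.

## Task

The inspection kit in the blue box lacks its torch. Lay the black torch flat in the empty long slot in the middle of the box, then slide the yellow check bar by its black grip all the way across to the other end of the box, to prove that nothing stands above the rim; let go and leave the bar there.

Things in the scene. Friction and masses are not known exactly. Their poses are not given: they have to be found in the camera images.
- torch_mid (a point): Centre of the black hand torch, half-way up, as it lies on the bench. The torch is 135 mm long along this point's y axis, 32 mm across the head and no wider or higher than that elsewhere; z points up. It weighs about 0.12 to 0.24 kg.
- kit_box: Blue open box, fixed; origin: centre of underside, z up. 180 mm in x, 216 in y, rim 60 high, floor 5 thick. Torch slot: centred on the origin, 50 mm wide in x, 160 long in y, solid ends, between grey dividers 3 mm thick with tops 21 mm above the bench: fingers pass over them at mid-length. Side compartments reach x = +-86 mm; parts in them (tops up to 52 mm) stay 20 mm clear of mid-length.
- check_bar (a joint): Travel (m) of the yellow check bar, which spans the box along its x and slides on the side rails towards the box's -y: about 0 (0 to 0.012 at the start) over the landing at the +y end, 0.188 at the stop over the landing at the -y end. It takes 1 to 2 N to slide and stays where it is left. Its underside is 3 mm above the rim and its top 73 mm above the bench.
- bar_grip (a point): Centre of the black upright grip in the middle of the check bar: 16 mm wide along the box's x, 30 mm along the box's y, 34 mm high (its top is 17 mm above this point, 106 mm above the bench). Axes as those of the box.

How it is judged:
By the outcome, as a careful person would: the job done as asked, in the order asked, and still so for the second after the job is handed in, with the robot touching nothing.
It also fails if it takes over 54 s, if anything falls off the work surface, if the arm or the gripper's body presses on something with over 40 N, if the wrist force passes 120 N, or if a joint passes its speed limit or range.

## Working session

There is one attempt and no reset: what is moved stays moved. The work goes in short steps, Python scripts to look and compute and a tool call to move; the robot and the scene stay as the last step left them, time stands still between calls to the robot, and variables do not carry over. Pictures are saved under pics/ and viewed, at most 10 in all, crops included, and the job is handed in when it is done.

Besides the shell and the picture viewer there is one more tool, called as name([rows], argument=value, ...), one row to a line, values as JSON. send_rows: Moves the arm, as the interface text tells. Its arguments: {"type":"object","properties":{"increments":{"type":"array"},"newtons":{"type":"number"}},"required":["increments"]}

```bash
mkdir -p pics
cat > h.py <<'E'
import numpy as np, cv2
from rig import get_state, optics, sign_off
from scipy.spatial.transform import Rotation as R
def cam(name):
    s=get_state(); im=optics.get_image(name)
    if name=="wrist":
        q=s["ee_rot"]; T=np.eye(4); T[:3,:3]=R.from_quat([q[1],q[2],q[3],q[0]]).as_matrix(); T[:3,3]=s["position"]
        W=T@np.array(im["T_tool_cam"])
    else:
        W=np.eye(4); Rm=cv2.Rodrigues(np.array(im["rvec"],float))[0]; W[:3,:3]=Rm.T; W[:3,3]=-Rm.T@np.array(im["tvec"]).ravel()
    im["W"]=W; return im
def plane(im,uv,z):
    d=np.array([im["k1"],0,0,0,0],float)
    p=cv2.undistortPoints(np.array(uv,float).reshape(-1,1,2),np.array(im["K"]),d).reshape(-1,2)
    D=np.c_[p,np.ones(len(p))]@im["W"][:3,:3].T; o=im["W"][:3,3]
    return o+D*((z-o[2])/D[:,2])[:,None]
E
python3 - <<'E'
from h import *
for n in("top","side"):
    im=cam(n); cv2.imwrite(f"pics/{n}0.png",im["pixels"]); print(n,im["W"].round(3).tolist(),im["k1"])
s=get_state();print(s["clock"],s["ee_rot"],s["width"],s["contact_force"])
E
```

```text
top [[0.019, -0.985, 0.172, 0.268], [-1.0, -0.02, -0.005, -0.026], [0.008, -0.172, -0.985, 1.267], [0.0, 0.0, 0.0, 1.0]] -0.06492161360637573
side [[1.0, 0.024, -0.011, 0.49], [0.021, -0.501, 0.865, -0.778], [0.015, -0.865, -0.502, 0.506], [0.0, 0.0, 0.0, 1.0]] 0.016220123752688095
0.1 [-2.16470202e-04  1.66150352e-01  9.86100099e-01 -7.80414370e-04] 0.08566723644183796 [-0.08893952  0.2383179   0.06750183]
```

View pics/top0.png

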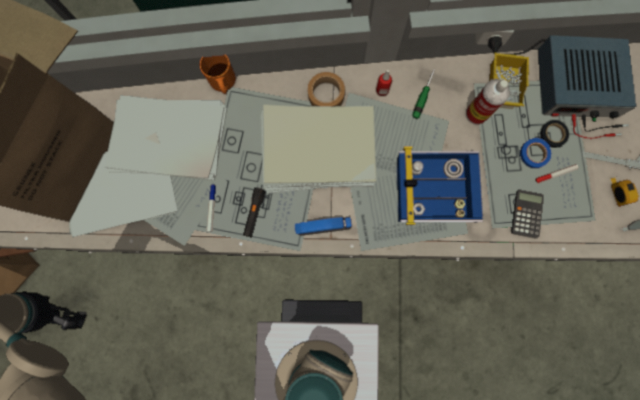

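View pics/side0.png

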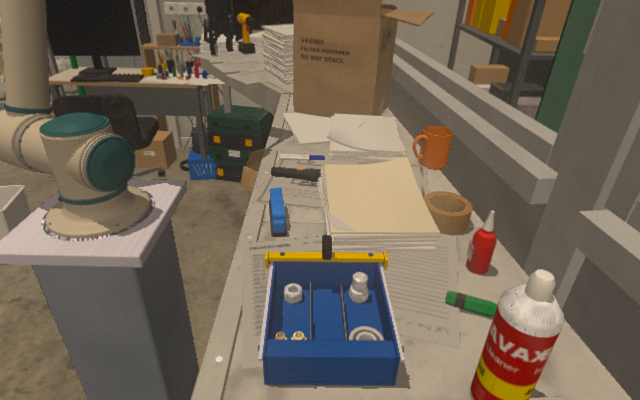

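The top view shows the black torch at about (253,212) and the blue box spanning (398..481, 152..222). The yellow bar is at column 408, with its grip at (409,183). The side view agrees.

Run:
```python
from h import *
im=cam("top"); g=im["pixels"]; hsv=cv2.cvtColor(g,cv2.COLOR_BGR2HSV)
print("torch ends,mid",plane(im,[(262,188),(246,236),(254,212)],.016).round(3).tolist())
print("grip",plane(im,[(409,183)],.1).round(3), "box corners",plane(im,[(398,153),(480,153),(482,221),(400,222)],.06).round(3).tolist())
cv2.imwrite("pics/crop1.png",cv2.resize(np.hstack([g[175:245,190:310],g[140:235,385:500][:70]]),None,fx=3.4,fy=3.4,interpolation=cv2.INTER_CUBIC))
```

```text
torch ends,mid [[0.506, 0.159, 0.016], [0.375, 0.196, 0.016], [0.44, 0.177, 0.016]]
grip [[ 0.511 -0.227  0.1  ]] box corners [[0.6, -0.205, 0.06], [0.605, -0.426, 0.06], [0.422, -0.425, 0.06], [0.415, -0.209, 0.06]]
```

View pics/crop1.png

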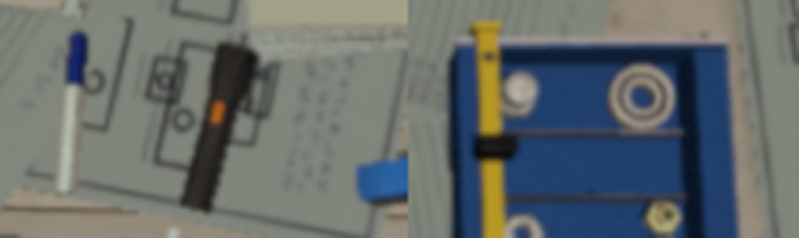

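The crop shows the torch with its head up and right near the paper stack and its orange button in the middle. The slot between the grey dividers is empty. Next I'll go above the torch.

send_rows([
  {"gripper": -1,"linear": [0.03,-0.04,0],"delta_rot": [0,0,0.02]},
  {"gripper": -1,"linear": [0.06,-0.08,0],"delta_rot": [0,0,0.05]},
  {"gripper": -1,"linear": [0.09,-0.12,0],"delta_rot": [0,0,0.05]},
  {"gripper": -1,"linear": [0.12,-0.16,0],"delta_rot": [0,0,0.05]},
  {"gripper": -1,"linear": [0.15,-0.2,0],"delta_rot": [0,0,0.05]},
  {"gripper": -1,"linear": [0.18,-0.24,0],"delta_rot": [0,0,0.05]},
  {"gripper": -1,"linear": [0.21,-0.28,0],"delta_rot": [0,0,0.05]},
  {"gripper": -1,"linear": [0.23,-0.32,0],"delta_rot": [0,0,0.05]},
])

```text
clock: 0.95
position: [0.4201, 0.2214, 0.2313]
ee_rot: [0.001, 0.142, 0.99, 0.0]
contact_force: [0.1, 0.1, -0.0]
width: 0.085
gripper_force: 0.0
```

send_rows([
  {"gripper": -1,"linear": [0.02,-0.04,-0.02],"delta_rot": [0,0,0]},
  {"gripper": -1,"linear": [0.022,-0.046,-0.03],"delta_rot": [0,0,0]},
  {"gripper": -1,"linear": [0.022,-0.046,-0.03],"delta_rot": [0,0,0]},
  {"gripper": -1,"linear": [0.022,-0.046,-0.03],"delta_rot": [0,0,0]},
])

```text
clock: 1.35
position: [0.4399, 0.178, 0.2013]
ee_rot: [-0.001, 0.141, 0.99, 0.0]
contact_force: [-0.1, 0.8, -0.1]
width: 0.0853
gripper_force: 0.0
```

Run:
```python
from h import *
s=get_state();print(s["clock"],s["position"],s["ee_rot"],s["qpos"])
im=cam("wrist"); cv2.imwrite("pics/w1.png",im["pixels"]);print(np.array(im["T_tool_cam"]).round(3).tolist())
np.savez("w1.npz",K=im["K"],k1=im["k1"],W=im["W"],g=im["pixels"])
```

```text
1.35 [0.43987556 0.17801634 0.20125858] [-5.63649459e-04  1.41411555e-01  9.89950675e-01  3.41100618e-04] [ 2.36957156e-01  1.45216198e-01  1.75694923e+00  1.11090486e-03
  1.24022247e+00 -1.05042580e+00]
[[0.001, -0.951, -0.308, 0.078], [1.0, 0.001, 0.002, 0.001], [-0.001, -0.308, 0.951, -0.143], [0.0, 0.0, 0.0, 1.0]]
```

View pics/w1.png

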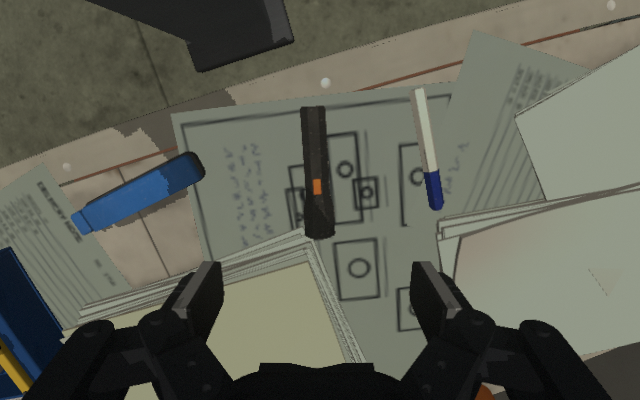

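The wrist view shows the torch from (313,107) at the tail to (320,238) at the head, which points at the papers. The closing axis lies across it.

Run:
```python
from h import *
d=np.load("w1.npz"); im={k:d[k] for k in("K","k1","W")}; im["k1"]=float(im["k1"]); g=d["g"]
m=(g.max(2)<75).astype(np.uint8); m[:100]=0;m[245:]=0;m[:,:285]=0;m[:,:298]=0;m[:,338:]=0
m=cv2.morphologyEx(m,cv2.MORPH_OPEN,np.ones((7,7))); 
n,l,st,c=cv2.connectedComponentsWithStats(m);i=1+st[1:,4].argmax();print(st[i])
ys,xs=np.nonzero(l==i)
for y in(112,130,150,180,200,225,232): r=xs[ys==y]; print(y,r.min(),r.max(),np.ptp(plane(im,[(r.min(),y),(r.max(),y)],.016),axis=0).round(4))
(a,b,w,h)=st[i][:4]
top=xs[ys<b+4].mean(),b; bot=xs[ys>b+h-5].mean(),b+h
P=plane(im,[top,bot],.016);print(P.round(4),P.mean(0),np.linalg.norm(P[1]-P[0]),np.degrees(np.arctan2(*(P[1]-P[0])[1::-1])))
```

```text
[ 300  106   35  134 3465]
112 300 324 [0.0065 0.0224 0.    ]
130 302 325 [0.0063 0.0218 0.    ]
150 303 327 [0.0067 0.0231 0.    ]
180 305 330 [0.0072 0.0248 0.    ]
200 302 333 [0.0091 0.0313 0.    ]
225 305 334 [0.0088 0.0301 0.    ]
232 305 334 [0.0088 0.0303 0.    ]
[[0.3737 0.1954 0.016 ]
 [0.5113 0.1611 0.016 ]] [0.44247524 0.17824985 0.016     ] 0.14175896437139335 -13.964226811378866
```

send_rows([
  {"gripper": -1,"linear": [-0.001,0.001,-0.04],"delta_rot": [0,0,0.03]},
  {"gripper": -1,"linear": [-0.001,0.001,-0.08],"delta_rot": [0,0,0.03]},
  {"gripper": -1,"linear": [-0.001,0.001,-0.12],"delta_rot": [0,0,0.03]},
  {"gripper": -1,"linear": [-0.001,0.001,-0.155],"delta_rot": [0,0,0.03]},
  {"gripper": -1,"linear": [-0.001,0.001,-0.18],"delta_rot": [0,0,0.03]},
  {"gripper": -1,"linear": [-0.001,0.001,-0.192],"delta_rot": [0,0,0.03]},
  {"gripper": -1,"linear": [-0.001,0.001,-0.192],"delta_rot": [0,0,0.03]},
], newtons=60)

```text
clock: 2.1
position: [0.438, 0.1796, 0.0083]
ee_rot: [-0.001, 0.125, 0.992, -0.0]
contact_force: [-1.2, -0.2, 0.4]
width: 0.0855
gripper_force: 0.0
```

send_rows([
  {"gripper": 1,"linear": [0,0,0],"delta_rot": [0,0,0]},
  {"gripper": 1,"linear": [0,0,0],"delta_rot": [0,0,0]},
  {"gripper": 1,"linear": [0,0,0],"delta_rot": [0,0,0]},
  {"gripper": 1,"linear": [0,0,0],"delta_rot": [0,0,0]},
  {"gripper": 1,"linear": [0,0,0],"delta_rot": [0,0,0]},
  {"gripper": 1,"linear": [0,0,0],"delta_rot": [0,0,0]},
  {"gripper": 1,"linear": [0,0,0],"delta_rot": [0,0,0]},
  {"gripper": 1,"linear": [0,0,0],"delta_rot": [0,0,0]},
])

```text
clock: 2.9
position: [0.4401, 0.1784, 0.0105]
ee_rot: [0.001, 0.127, 0.992, 0.0]
contact_force: [-0.9, -0.3, 5.7]
width: 0.0279
gripper_force: 59.0
```

send_rows([
  {"gripper": 1,"linear": [0,0,0.03],"delta_rot": [0,0,0]},
  {"gripper": 1,"linear": [0,0,0.06],"delta_rot": [0,0,0]},
  {"gripper": 1,"linear": [0,0,0.1],"delta_rot": [0,0,0]},
  {"gripper": 1,"linear": [0,0,0.14],"delta_rot": [0,0,0]},
  {"gripper": 1,"linear": [0,0,0.18],"delta_rot": [0,0,0]},
  {"gripper": 1,"linear": [0,0,0.2],"delta_rot": [0,0,0]},
  {"gripper": 1,"linear": [0,0,0.2],"delta_rot": [0,0,0]},
])

```text
clock: 3.6
position: [0.4413, 0.1787, 0.2126]
ee_rot: [0.004, 0.127, 0.992, 0.001]
contact_force: [-0.5, 0.5, -1.8]
width: 0.0282
gripper_force: 60.2
```

send_rows([
  {"gripper": 1,"linear": [0.006,-0.035,0],"delta_rot": [0,0,-0.1]},
  {"gripper": 1,"linear": [0.012,-0.07,0],"delta_rot": [0,0,-0.2]},
  {"gripper": 1,"linear": [0.018,-0.105,0],"delta_rot": [0,0,-0.3]},
  {"gripper": 1,"linear": [0.024,-0.14,0],"delta_rot": [0,0,-0.4]},
  {"gripper": 1,"linear": [0.03,-0.175,0],"delta_rot": [0,0,-0.5]},
  {"gripper": 1,"linear": [0.036,-0.21,0],"delta_rot": [0,0,-0.6]},
  {"gripper": 1,"linear": [0.042,-0.245,0],"delta_rot": [0,0,-0.7]},
  {"gripper": 1,"linear": [0.048,-0.28,0],"delta_rot": [0,0,-0.8]},
])

```text
clock: 4.4
position: [0.4862, -0.1028, 0.2072]
ee_rot: [-0.002, 0.505, 0.863, -0.0]
contact_force: [0.6, 0.5, -2.0]
width: 0.0283
gripper_force: 60.2
```

send_rows([
  {"gripper": 1,"linear": [0.006,-0.04,0],"delta_rot": [0,0,-0.1]},
  {"gripper": 1,"linear": [0.012,-0.08,0],"delta_rot": [0,0,-0.2]},
  {"gripper": 1,"linear": [0.018,-0.12,0],"delta_rot": [0,0,-0.3]},
  {"gripper": 1,"linear": [0.022,-0.16,0],"delta_rot": [0,0,-0.4]},
  {"gripper": 1,"linear": [0.022,-0.19,0],"delta_rot": [0,0,-0.5]},
  {"gripper": 1,"linear": [0.022,-0.205,0],"delta_rot": [0,0,-0.5]},
  {"gripper": 1,"linear": [0.022,-0.21,0],"delta_rot": [0,0,-0.5]},
  {"gripper": 1,"linear": [0.022,-0.21,0],"delta_rot": [0,0,-0.5]},
])

```text
clock: 5.2
position: [0.5089, -0.3109, 0.2083]
ee_rot: [-0.001, 0.701, 0.713, 0.0]
contact_force: [-0.6, 0.1, -2.1]
width: 0.0277
gripper_force: 60.1
```

Run:
```python
from h import *
s=get_state();print(s["clock"],s["position"],s["ee_rot"],s["qpos"],s["width"],s["contact_force"])
im=cam("wrist"); cv2.imwrite("pics/w2.png",im["pixels"])
np.savez("w2.npz",K=im["K"],k1=im["k1"],W=im["W"],g=im["pixels"])
```

```text
5.2 [ 0.50887523 -0.31093206  0.20825816] [-1.26585150e-03  7.00769699e-01  7.13386401e-01  2.62384100e-04] [-6.65614134e-01  3.22397567e-01  1.49482908e+00  8.26106779e-04
  1.32682419e+00 -6.83657635e-01] 0.027706889190459202 [-0.56433031  0.09404939 -2.12431045]
```

View pics/w2.png

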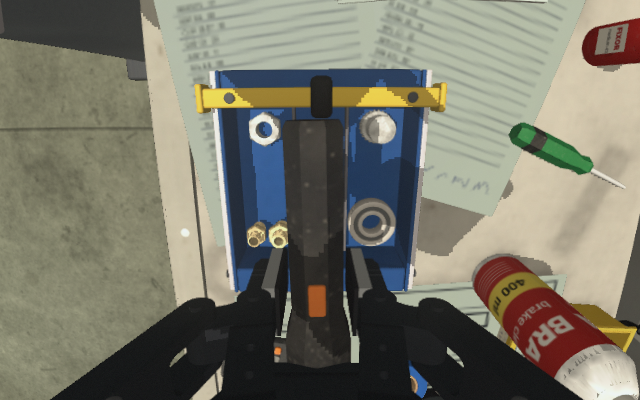

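The wrist view shows the torch in the grip, its tail at (313,120) and the button at (317,300). The box's +y edge is at row 72, the rails run from (212,75) to (236,290) and from (430,72) to (410,290), and the grip top is near (321,80).

Run:
```python
from h import *
d=np.load("w2.npz"); im={k:d[k] for k in("K","k1","W")}; im["k1"]=float(im["k1"]); g=d["g"]
hsv=cv2.cvtColor(g,cv2.COLOR_BGR2HSV)
def white(y,a,b):
    r=g[y,a:b].astype(int).min(1); i=np.nonzero(r>150)[0]; return a+i.min() if len(i) else None,a+i.max() if len(i) else None
L=[];Rr=[]
for y in(125,150,180,200,225,250):
    # blue interior extents
    b=(hsv[y,:,0]>100)&(hsv[y,:,0]<125)&(hsv[y,:,1]>140); b[:200]=0;b[450:]=0
    i=np.nonzero(b)[0]; L.append((i.min(),y));Rr.append((i.max(),y))
print(L,Rr); print(plane(im,L,.06).round(4)[:,:2].tolist()); print(plane(im,Rr,.06).round(4)[:,:2].tolist())
for x in(260,300,360,400):
    c=hsv[60:90,x]; i=np.nonzero((c[:,0]>100)&(c[:,0]<125)&(c[:,1]>140))[0]; print(x,60+i.min(),plane(im,[(x,60+i.min())],.06).round(4))
ym=((hsv[:,:,0]>20)&(hsv[:,:,0]<32)&(hsv[:,:,1]>150)).astype(np.uint8); ym[:75]=0;ym[118:]=0
for x in(205,250,280,360,400,435): r=np.nonzero(ym[:,x])[0]; print("bar",x,r.min(),r.max(),plane(im,[(x,r.min())],.073).round(4))
dk=(g.max(2)<60).astype(np.uint8);dk[:70]=0;dk[117:]=0;dk[:,:305]=0;dk[:,338:]=0
ys,xs=np.nonzero(dk);print("grip px",xs.min(),xs.max(),ys.min(),ys.max())
for y in(78,85,95,105,112):
  r=xs[ys==y]
  if len(r):print(y,r.min(),r.max(),plane(im,[(r.min(),y),(r.max(),y)],.106).round(4).tolist())
tl=(g.max(2)<75)
for y in(124,150,200,240): 
  r=np.nonzero(tl[y,270:365])[0]+270; print("torch",y,r.min(),r.max())
print("divider px->z.021",plane(im,[(293,113),(348,140),(346,200)],.021).round(4).tolist(), "cam",im["W"][:3,3])
cv2.imwrite("pics/c2.png",cv2.resize(g[60:290,200:440],None,fx=2.5,fy=2.5,interpolation=cv2.INTER_CUBIC))
```

```text
[(np.int64(220), 125), (np.int64(222), 150), (np.int64(225), 180), (np.int64(227), 200), (np.int64(229), 225), (np.int64(232), 250)] [(np.int64(421), 125), (np.int64(419), 150), (np.int64(398), 180), (np.int64(396), 200), (np.int64(375), 225), (np.int64(379), 250)]
[[0.4242, -0.2571], [0.4246, -0.2792], [0.4256, -0.3069], [0.4262, -0.3262], [0.4265, -0.3515], [0.4277, -0.3781]]
[[0.6005, -0.2537], [0.6011, -0.2757], [0.5847, -0.3038], [0.5846, -0.3231], [0.5667, -0.3486], [0.5727, -0.3751]]Traceback (most recent call last):
  File "<stdin>", line 13, in <module>
    return umr_minimum(a, axis, None, out, keepdims, initial, where)
ValueError: zero-size array to reduction operation minimum which has no identity
```

Run:
```python
from h import *
d=np.load("w2.npz"); im={k:d[k] for k in("K","k1","W")}; im["k1"]=float(im["k1"]); g=d["g"]
hsv=cv2.cvtColor(g,cv2.COLOR_BGR2HSV)
for x in(230,260,290,360,390,410):
    c=hsv[55:95,x].astype(int); i=np.nonzero((c[:,0]>95)&(c[:,0]<128)&(c[:,1]>110))[0]; 
    if len(i): print(x,55+i.min(),plane(im,[(x,55+i.min())],.06).round(4))
ym=((hsv[:,:,0]>18)&(hsv[:,:,0]<32)&(hsv[:,:,1]>150)).astype(np.uint8); ym[:75]=0;ym[118:]=0
for x in(250,280,360,400): r=np.nonzero(ym[:,x])[0]; print("bar",x,r.min(),r.max(),plane(im,[(x,r.min()),(x,r.max())],.073).round(4).tolist())
dk=(g.max(2)<60).astype(np.uint8);dk[:70]=0;dk[117:]=0;dk[:,:305]=0;dk[:,338:]=0
ys,xs=np.nonzero(dk);print("grip px",xs.min(),xs.max(),ys.min(),ys.max(),plane(im,[(xs.min(),ys.min()),(xs.max(),ys.min())],.106).round(4).tolist())
tl=(g.max(2)<75)
for y in(124,150,200,240): 
  r=np.nonzero(tl[y,280:355])[0]+280; print("torch",y,r.min(),r.max())
print("divider px->z.021",plane(im,[(293,113),(348,140),(346,200)],.021).round(4).tolist(), "cam",im["W"][:3,3])
cv2.imwrite("pics/c2.png",cv2.resize(g[60:290,200:440],None,fx=2.5,fy=2.5,interpolation=cv2.INTER_CUBIC))
```

```text
230 71 [[ 0.4353 -0.2122  0.06  ]]
260 70 [[ 0.4607 -0.2112  0.06  ]]
290 70 [[ 0.4858 -0.2109  0.06  ]]
360 70 [[ 0.5444 -0.2097  0.06  ]]
390 69 [[ 0.5695 -0.2082  0.06  ]]
410 70 [[ 0.5865 -0.2084  0.06  ]]
bar 250 88 106 [[0.4543, -0.2261, 0.073], [0.4538, -0.2403, 0.073]]
bar 280 88 106 [[0.4787, -0.2258, 0.073], [0.4786, -0.24, 0.073]]
bar 360 87 106 [[0.5435, -0.2237, 0.073], [0.5443, -0.2387, 0.073]]
bar 400 88 106 [[0.5761, -0.2236, 0.073], [0.5773, -0.2378, 0.073]]
grip px 310 332 76 116 [[0.5036, -0.218, 0.106], [0.5191, -0.2177, 0.106]]
torch 124 284 348
torch 150 283 344
torch 200 286 344
torch 240 288 342
divider px->z.021 [[0.4856, -0.248, 0.021], [0.5407, -0.2733, 0.021], [0.5416, -0.3364, 0.021]] cam [ 0.50857479 -0.23159143  0.35093036]
```

View pics/c2.png

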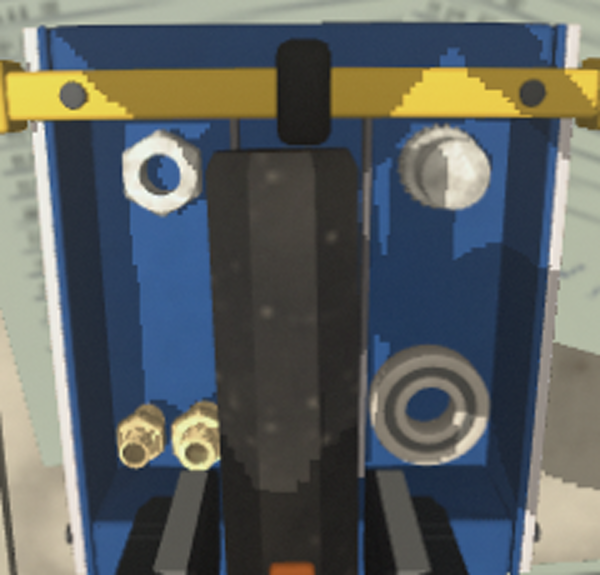

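The crop shows the empty slot, its dividers at about x = 235 and 368, and the torch roughly aligned between them. Next I'll measure the torch's direction and tail in the hand.

Run:
```python
from h import *
d=np.load("w2.npz"); im={k:d[k] for k in("K","k1","W")}; im["k1"]=float(im["k1"]); g=d["g"]
E=[(283.5,140),(284.5,170),(286,200),(288,240)]; F=[(344.5,150),(344,180),(343.5,210),(342,240)]
for z in(.2145,): print(plane(im,E,z).round(4)[:,:2].tolist(),plane(im,F,z).round(4)[:,:2].tolist())
print("tail",plane(im,[(313,120)],.2145),plane(im,[(313,120)],.2265),"button",plane(im,[(317,300)],.2265))
```

```text
[[0.4951, -0.2494], [0.4955, -0.2621], [0.496, -0.2755], [0.4967, -0.2946]] [[0.5206, -0.253], [0.521, -0.266], [0.5213, -0.2796], [0.5213, -0.2941]]
tail [[ 0.50724136 -0.24102188  0.2145    ]] [[ 0.50735864 -0.24019241  0.2265    ]] button [[ 0.51038351 -0.31812738  0.2265    ]]
```

send_rows([
  {"gripper": 1,"linear": [0.005,-0.012,0],"delta_rot": [0,0,0]},
  {"gripper": 1,"linear": [0.005,-0.012,-0.02],"delta_rot": [0,0,0]},
  {"gripper": 1,"linear": [0.005,-0.012,-0.05],"delta_rot": [0,0,0]},
  {"gripper": 1,"linear": [0.005,-0.012,-0.08],"delta_rot": [0,0,0]},
  {"gripper": 1,"linear": [0.005,-0.012,-0.09],"delta_rot": [0,0,0]},
  {"gripper": 1,"linear": [0.005,-0.012,-0.09],"delta_rot": [0,0,0]},
  {"gripper": 1,"linear": [0.005,-0.012,-0.09],"delta_rot": [0,0,0]},
])

```text
clock: 5.95
position: [0.5155, -0.3241, 0.1206]
ee_rot: [0.001, 0.701, 0.713, 0.0]
contact_force: [0.2, 0.3, -1.2]
width: 0.0283
gripper_force: 60.1
```

Run:
```python
from h import *
s=get_state();print(s["clock"],s["position"],s["ee_rot"],s["width"],s["contact_force"])
im=cam("wrist"); g=im["pixels"]
np.savez("w3.npz",K=im["K"],k1=im["k1"],W=im["W"],g=g)
cv2.imwrite("pics/w3.png",g[0:300,60:580])
```

```text
5.95 [ 0.51547272 -0.32411834  0.12057698] [1.20982999e-03 7.00801884e-01 7.13354911e-01 1.59338250e-04] 0.028340052992294133 [ 0.19474079  0.25486453 -1.21474619]
```

View pics/w3.png

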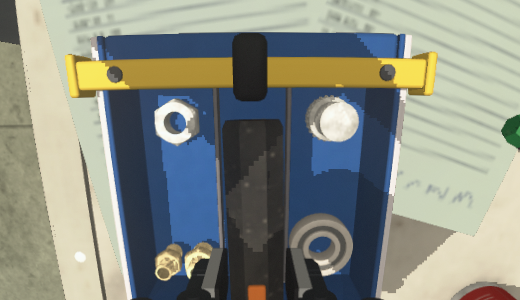

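The view shows the torch hanging centred between the dividers, which are at x = 277 and 350 in the full frame. Its tail at (313,121) is clear of the grip, whose lower edge is at row 101.

Run:
```python
from h import *
d=np.load("w3.npz"); im={k:d[k] for k in("K","k1","W")}; im["k1"]=float(im["k1"])
print("tail",plane(im,[(313,121)],.1265)[0],plane(im,[(313,121)],.1385)[0])
print("grip low",plane(im,[(310,101)],.106)[0],plane(im,[(310,101)],.073)[0],"hi",plane(im,[(310,34)],.106)[0])
print("divs",plane(im,[(277,110),(349,110),(279,200),(346,200)],.021).round(4).tolist())
print("torch",plane(im,[(282.5,160),(342,160),(284,230),(341,230)],.1265).round(4).tolist())
print("cam",im["W"][:3,3])
```

```text
tail [ 0.51383074 -0.25458949  0.1265    ] [ 0.51390685 -0.25368127  0.1385    ]
grip low [ 0.51216882 -0.24708877  0.106     ] [ 0.51163742 -0.24768316  0.073     ] hi [ 0.51176314 -0.21841349  0.106     ]
divs [[0.4872, -0.2552, 0.021], [0.5388, -0.2543, 0.021], [0.4877, -0.3231, 0.021], [0.5398, -0.3221, 0.021]]
torch [[0.5012, -0.2709, 0.1265], [0.5263, -0.2705, 0.1265], [0.5015, -0.3029, 0.1265], [0.5273, -0.3025, 0.1265]]
cam [ 0.51469629 -0.24426171  0.26295801]
```

send_rows([
  {"gripper": 1,"linear": [-0.001,0.001,-0.02],"delta_rot": [0,0,0]},
  {"gripper": 1,"linear": [-0.001,0.001,-0.04],"delta_rot": [0,0,0]},
  {"gripper": 1,"linear": [-0.001,0.001,-0.055],"delta_rot": [0,0,0]},
  {"gripper": 1,"linear": [-0.001,0.001,-0.07],"delta_rot": [0,0,0]},
  {"gripper": 1,"linear": [-0.001,0.001,-0.082],"delta_rot": [0,0,0]},
  {"gripper": 1,"linear": [-0.001,0.001,-0.092],"delta_rot": [0,0,0]},
  {"gripper": 1,"linear": [-0.001,0.001,-0.092],"delta_rot": [0,0,0]},
  {"gripper": 1,"linear": [-0.001,0.001,-0.092],"delta_rot": [0,0,0]},
])

```text
clock: 6.8
position: [0.5138, -0.323, 0.0278]
ee_rot: [0.0, 0.701, 0.713, 0.0]
contact_force: [-0.4, 0.6, -1.5]
width: 0.0281
gripper_force: 60.1
```

send_rows([
  {"gripper": 1,"linear": [0,0,-0.003],"delta_rot": [0,0,0]},
  {"gripper": 1,"linear": [0,0,-0.003],"delta_rot": [0,0,0]},
  {"gripper": 1,"linear": [0,0,-0.003],"delta_rot": [0,0,0]},
])

```text
clock: 7.1
position: [0.5135, -0.3228, 0.0247]
ee_rot: [0.0, 0.701, 0.713, 0.0]
contact_force: [-0.1, -0.4, -1.9]
width: 0.0282
gripper_force: 60.1
```

send_rows([
  {"gripper": 1,"linear": [0,0,-0.002],"delta_rot": [0,0,0]},
  {"gripper": 1,"linear": [0,0,-0.002],"delta_rot": [0,0,0]},
  {"gripper": 1,"linear": [0,0,-0.002],"delta_rot": [0,0,0]},
])

```text
clock: 7.4
position: [0.5134, -0.3227, 0.0223]
ee_rot: [-0.0, 0.701, 0.713, 0.0]
contact_force: [-0.0, 0.2, -1.0]
width: 0.0286
gripper_force: 60.1
```

send_rows([
  {"gripper": 1,"linear": [0,0,-0.002],"delta_rot": [0,0,0]},
  {"gripper": 1,"linear": [0,0,-0.002],"delta_rot": [0,0,0]},
])

```text
clock: 7.6
position: [0.5132, -0.3226, 0.0201]
ee_rot: [-0.0, 0.701, 0.713, -0.0]
contact_force: [-0.5, 0.4, -1.8]
width: 0.0284
gripper_force: 60.1
```

send_rows([
  {"gripper": 0.1,"linear": [0,0,0.001],"delta_rot": [0,0,0]},
  {"gripper": 0.0,"linear": [0,0,0.002],"delta_rot": [0,0,0]},
  {"gripper": -0.2,"linear": [0,0,0.003],"delta_rot": [0,0,0]},
  {"gripper": -0.2,"linear": [0,0,0.003],"delta_rot": [0,0,0]},
  {"gripper": -0.2,"linear": [0,0,0.003],"delta_rot": [0,0,0]},
  {"gripper": -0.2,"linear": [0,0,0.003],"delta_rot": [0,0,0]},
])

```text
clock: 8.2
position: [0.5134, -0.3227, 0.0234]
ee_rot: [0.0, 0.701, 0.713, 0.0]
contact_force: [0.0, 0.0, -0.3]
width: 0.0509
gripper_force: 0.0
```

send_rows([
  {"gripper": -0.2,"linear": [0,0,0.02],"delta_rot": [0,0,0]},
  {"gripper": -0.2,"linear": [0,0,0.05],"delta_rot": [0,0,0]},
  {"gripper": -0.2,"linear": [0,0,0.09],"delta_rot": [0,0,0]},
  {"gripper": -0.2,"linear": [0,0,0.13],"delta_rot": [0,0,0]},
  {"gripper": -0.2,"linear": [0,-0.02,0.17],"delta_rot": [0,0,0]},
  {"gripper": -0.2,"linear": [0,-0.02,0.18],"delta_rot": [0,0,0]},
  {"gripper": -0.2,"linear": [0,-0.02,0.18],"delta_rot": [0,0,0]},
])

```text
clock: 8.9
position: [0.5142, -0.3436, 0.2054]
ee_rot: [0.002, 0.701, 0.713, 0.0]
contact_force: [-0.4, -0.4, -0.3]
width: 0.0516
gripper_force: 0.0
```

Run:
```python
from h import *
s=get_state();print(s["clock"],s["position"],s["ee_rot"],s["width"],s["contact_force"])
im=cam("wrist"); a=im["pixels"]; np.savez("w4.npz",K=im["K"],k1=im["k1"],W=im["W"],g=a)
b=cam("side")["pixels"][220:390,230:430]
c=np.zeros((590,640,3),np.uint8); c[:330]=a[:330]; c[330:590,:306]=cv2.resize(b,(306,260)); cv2.imwrite("pics/w4.png",c)
```

```text
8.9 [ 0.51418667 -0.34359798  0.20541045] [2.18034409e-03 7.01285004e-01 7.12877619e-01 3.00921153e-04] 0.05157827548553068 [-0.41909985 -0.39342725 -0.31809879]
```

View pics/w4.png

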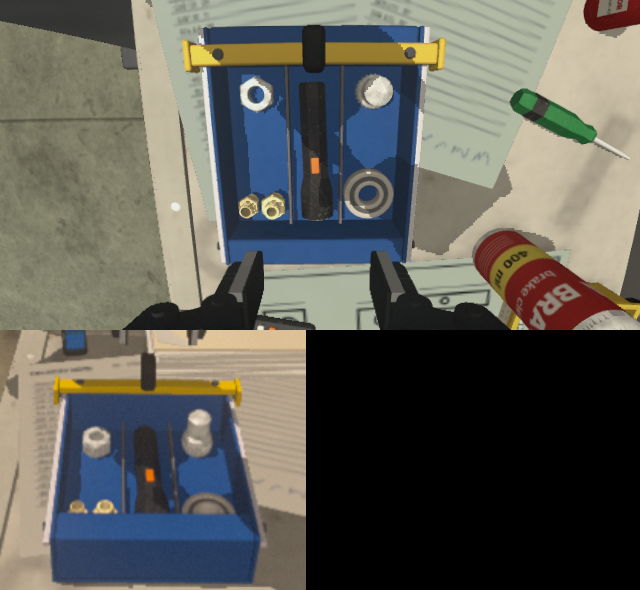

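The torch lies flat in the slot: tail at (312,85), head at (317,215). Now the bar grip.

send_rows([
  {"gripper": -0.2,"linear": [-0.001,0.04,0],"delta_rot": [0,0,0.01]},
  {"gripper": -0.2,"linear": [-0.002,0.08,0],"delta_rot": [0,0,0.01]},
  {"gripper": -0.2,"linear": [-0.002,0.11,-0.01],"delta_rot": [0,0,0.01]},
  {"gripper": -0.2,"linear": [-0.002,0.11,-0.04],"delta_rot": [0,0,0.01]},
  {"gripper": -0.2,"linear": [-0.002,0.11,-0.08],"delta_rot": [0,0,0.01]},
  {"gripper": -0.2,"linear": [-0.002,0.11,-0.11],"delta_rot": [0,0,0.01]},
  {"gripper": -0.2,"linear": [-0.002,0.11,-0.126],"delta_rot": [0,0,0.01]},
  {"gripper": -0.2,"linear": [-0.002,0.11,-0.126],"delta_rot": [0,0,0.01]},
])

```text
clock: 9.8
position: [0.5078, -0.23, 0.0726]
ee_rot: [-0.005, 0.697, 0.717, -0.001]
contact_force: [-0.5, 0.1, -0.1]
width: 0.0512
gripper_force: 0.0
```

send_rows([
  {"gripper": 0.3,"linear": [0,0,0],"delta_rot": [0,0,0]},
  {"gripper": 0.5,"linear": [0,0,0],"delta_rot": [0,0,0]},
  {"gripper": 1,"linear": [0,0,0],"delta_rot": [0,0,0]},
  {"gripper": 1,"linear": [0,0,0],"delta_rot": [0,0,0]},
  {"gripper": 1,"linear": [0,0,0],"delta_rot": [0,0,0]},
  {"gripper": 1,"linear": [0,0,0],"delta_rot": [0,0,0]},
], newtons=30)

```text
clock: 10.4
position: [0.5109, -0.2329, 0.0782]
ee_rot: [0.0, 0.698, 0.717, -0.0]
contact_force: [-4.1, -0.1, 6.0]
width: 0.0158
gripper_force: 31.6
```

send_rows([
  {"gripper": 1,"linear": [0.0002,-0.008,0.001],"delta_rot": [0,0,0]},
  {"gripper": 1,"linear": [0.0005,-0.02,0.001],"delta_rot": [0,0,0]},
  {"gripper": 1,"linear": [0.001,-0.035,0.001],"delta_rot": [0,0,0]},
  {"gripper": 1,"linear": [0.0014,-0.05,0.001],"delta_rot": [0,0,0]},
  {"gripper": 1,"linear": [0.0018,-0.065,0.001],"delta_rot": [0,0,0]},
  {"gripper": 1,"linear": [0.0022,-0.08,0.001],"delta_rot": [0,0,0]},
  {"gripper": 1,"linear": [0.0025,-0.09,0.001],"delta_rot": [0,0,0]},
  {"gripper": 1,"linear": [0.0025,-0.09,0.001],"delta_rot": [0,0,0]},
])

```text
clock: 11.2
position: [0.5131, -0.3264, 0.0782]
ee_rot: [0.0, 0.698, 0.716, -0.001]
contact_force: [-5.1, -1.1, 1.3]
width: 0.0157
gripper_force: 31.1
```

send_rows([
  {"gripper": 1,"linear": [0.0004,-0.015,0],"delta_rot": [0,0,0]},
  {"gripper": 1,"linear": [0.0008,-0.03,0],"delta_rot": [0,0,0]},
  {"gripper": 1,"linear": [0.0012,-0.045,0],"delta_rot": [0,0,0]},
  {"gripper": 1,"linear": [0.0017,-0.06,0],"delta_rot": [0,0,0]},
  {"gripper": 1,"linear": [0.002,-0.072,0],"delta_rot": [0,0,0]},
  {"gripper": 1,"linear": [0.0023,-0.08,0],"delta_rot": [0,0,0]},
  {"gripper": 1,"linear": [0.0023,-0.08,0],"delta_rot": [0,0,0]},
])

```text
clock: 11.9
position: [0.515, -0.4065, 0.0782]
ee_rot: [0.0, 0.698, 0.716, -0.001]
contact_force: [-5.6, -0.9, 2.3]
width: 0.0156
gripper_force: 31.1
```

send_rows([
  {"gripper": 1,"linear": [0.0001,-0.003,0],"delta_rot": [0,0,0]},
  {"gripper": 1,"linear": [0.0002,-0.006,0],"delta_rot": [0,0,0]},
  {"gripper": 1,"linear": [0.0002,-0.008,0],"delta_rot": [0,0,0]},
  {"gripper": 1,"linear": [0.0002,-0.008,0],"delta_rot": [0,0,0]},
])

```text
clock: 12.3
position: [0.5151, -0.4119, 0.0782]
ee_rot: [-0.001, 0.698, 0.716, -0.0]
contact_force: [-5.2, 2.2, 3.1]
width: 0.0157
gripper_force: 31.3
```

send_rows([
  {"gripper": 1,"linear": [0,-0.002,0],"delta_rot": [0,0,0]},
  {"gripper": 1,"linear": [0,-0.004,0],"delta_rot": [0,0,0]},
  {"gripper": 1,"linear": [0,-0.005,0],"delta_rot": [0,0,0]},
  {"gripper": 1,"linear": [0,-0.005,0],"delta_rot": [0,0,0]},
])

```text
clock: 12.7
position: [0.515, -0.4119, 0.0781]
ee_rot: [-0.004, 0.698, 0.716, 0.002]
contact_force: [-4.6, 13.2, 7.7]
width: 0.0156
gripper_force: 31.8
```

At the stop, with 13 N reacting. I'll ease off, let go, retreat upward and check.

send_rows([
  {"gripper": 1,"linear": [0,0.005,0],"delta_rot": [0,0,0]},
  {"gripper": 1,"linear": [0,0.005,0],"delta_rot": [0,0,0]},
  {"gripper": 0,"linear": [0,0.005,0.001],"delta_rot": [0,0,0]},
  {"gripper": -0.2,"linear": [0,0.005,0.001],"delta_rot": [0,0,0]},
  {"gripper": -0.2,"linear": [0,0.005,0.001],"delta_rot": [0,0,0]},
  {"gripper": -0.2,"linear": [0,0.005,0.001],"delta_rot": [0,0,0]},
])

```text
clock: 13.3
position: [0.5169, -0.4114, 0.0794]
ee_rot: [0.001, 0.698, 0.717, 0.0]
contact_force: [-0.5, -0.5, -0.0]
width: 0.0513
gripper_force: 0.0
```

send_rows([
  {"gripper": -0.2,"linear": [0,0,0.02],"delta_rot": [0,0,0]},
  {"gripper": -0.2,"linear": [0,0,0.05],"delta_rot": [0,0,0]},
  {"gripper": -0.2,"linear": [0,0,0.09],"delta_rot": [0,0,0]},
  {"gripper": -0.2,"linear": [0,0,0.12],"delta_rot": [0,0,0]},
  {"gripper": -0.2,"linear": [0,-0.02,0.14],"delta_rot": [0,0,0]},
  {"gripper": -0.2,"linear": [0,-0.04,0.14],"delta_rot": [0,0,0]},
  {"gripper": -0.2,"linear": [0,-0.04,0.14],"delta_rot": [0,0,0]},
])

```text
clock: 14.0
position: [0.5168, -0.4535, 0.2202]
ee_rot: [0.002, 0.698, 0.716, -0.001]
contact_force: [-0.3, 0.1, 0.0]
width: 0.0514
gripper_force: 0.0
```

Run:
```python
from h import *
s=get_state();print(s["clock"],s["position"],s["width"],s["contact_force"])
a=cam("wrist")["pixels"]; b=cam("side")["pixels"][220:390,230:430]
c=np.zeros((590,640,3),np.uint8); c[:330]=a[:330]; c[330:590,:306]=cv2.resize(b,(306,260)); cv2.imwrite("pics/w5.png",c)
```

```text
14.0 [ 0.51675987 -0.45350376  0.22017144] 0.051401138320316245 [-0.31436938  0.1273303   0.04050782]
```

View pics/w5.png

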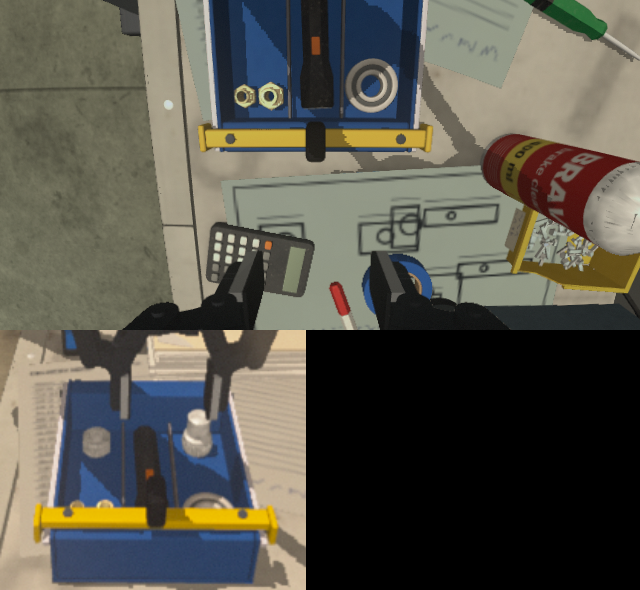

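The bar is at the -y end at row 138, the torch lies flat between the dividers at (316,50), and the gripper is clear. Handing in.

```bash
python3 -c "
from h import *
print(sign_off())"
```

```text
the job is handed in; nothing more can be done
None
```

The torch lies flat in the middle slot, the yellow check bar has been slid over it to its stop at the other end and released, and the job was handed in at about 14 s of the 54 s allowed.

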